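# Unlatch the hanging tube rack and rehang it at the sorting stand

### The arm

A 6-joint arm with a two-finger parallel gripper is mounted at the origin on the work surface. World frame = base frame: x ahead of the robot, y to its left, z up, the work surface at z = 0. Lengths are in m, angles in rad, forces in N, time in s.
With the tool pointing down it reaches from about 0.4 to 0.825 m from the base axis. Payload 7 kg.
Tool frame: the origin (TCP) lies between the finger pads; the fingertips stand 11 mm ahead of it and the grasp point (between the pads) lies 8 mm behind it; x points along the fingers, z is the direction in which the jaws open and shut, and the axes are right-handed (so a half turn about x gives the same grasp; the last joint's range is limited). The gripper opens to 88 mm and grips with 3 to 60 N. Pads are 19 mm wide; open, the fingers measure 130 mm over their backs; the gripper's body (78 mm by 193 mm) begins 47 mm behind the grasp point.
Start: joints at [1.557, 0.359, 0.012, 0, -1.224, -0.288], TCP at [0.201, 0.644, 0.238] pointing down, gripper open.
Joint ranges: [-3.07, 3.07], [-1.43, 2.12], [-1.02, 1.25], [-3.03, 1.67], [-3.05, -0], [-3.03, 3.03]. Speed limits (rad/s): [2.39, 2.39, 3.01, 3.14, 3.14, 3.14].

### API

Orientations are given as [roll, pitch, yaw] about the fixed x, y, z axes, in that order (R = Rz(yaw) Ry(pitch) Rx(roll)).
In Python, from station import arm gives the robot as it stands.
- The arm moves only by the tool jog_arm, never from a script. Its argument "motion" is a list of rows, each an object of numbers: "dx", "dy", "dz": the shift along the tool's x, y, z in m; "twist": the turn about the tool's x in degrees. In form: [{"dx": .., "dy": .., "dz": .., "twist": ..}, ...]. A call has 1 to 20 rows; each row is the pose to reach, as a shift and turn from the pose commanded when the call began, along the tool's axes at that moment; what a row does not reach only later rows make up. A row lasts 1/12 s, in which the tool goes at most 41.7 mm and 7.16 degrees, less where a joint would pass 70% of its speed; a pose out of reach is approached as far as the arm can. A call with a gripper value outside its range is refused whole. "gripper" is the finger opening in m, from 0 to 0.0876, set as the call begins (left out, the last holds). The fingers move at their own pace and stop on an object; "newtons" is the grip in N (left out, the last holds). Time passes only in rows, so rows that repeat a pose let the fingers close. It gives the time, the measured TCP pose, the force and the opening at its end, in the units of the state.
- arm.get_state(): the state, without advancing time (a new reading comes with each control period).
- arm.grab_frame(name): name is "scene" or "top" or "wrist"; returns the picture (480x640x3 uint8, red, green, blue); there is no depth.
- arm.camera_model(name): a dict with "camera_matrix" (3x3 intrinsics, pixels), "eye" and "attitude" of the camera in the world. Camera axes: x right, y down, z forward; pixel columns grow to the right and rows downward; lengths in m; the calibration is good to about 2 mm. A picture is of the moment at which its call begins: read the wrist's pose just before it. camera_model takes no time and is no camera call; for the wrist camera it gives the pose at the moment of the call.
- arm.job_done(): hands the job in, once; it reports no verdict.
The state is a dict: "t": time; "q": joint angles; "qd": joint speeds; "joint_efforts": joint torques, N m; "eef_pos": TCP position; "ee_rot": TCP orientation; "force": force on the tool from outside, world axes, zero at the start; "moment": the same for the moment, N m; "width": finger opening in m.
Only numpy, scipy, OpenCV 4.12 (cv2) and the standard library are available. Lean on these libraries where they do the work, as an engineer would, in place of code of your own. Each camera call takes 0.05 s, during which the arm holds its last target.

### The job

Bring the hanging tube rack from the intake stand (white foot) to the empty rail of the sorting stand (blue foot). Pinch the grips of its hanger, no harder than the spring needs and without straining the hook against the rail, until the sprung keeper is fully open; lift the rack off, lower it gently by feel over the other rail until that carries it, and only then let go so the keeper springs shut under the rail. Keep the rack upright with its tubes in their wells, and leave the bottle, the bench rack and the basket where they are.

Things in the scene. Friction and masses are not known exactly. Their poses are not given: they have to be found in the camera images.
- rack: blue hanging tube rack, 88 mm wide (y), 0.3 to 0.4 kg. Its wells (box x -55 to -11, z -135 to -87; tube tops z -44) face the robot, -x. Origin: seat of its inverted-U hook, mid-gap under the crown; z up, y along the rail. Gap 14 mm: back plate x -11 to -7 in front of the rail, down to z -135; behind it a 52 mm wide back leg from x +7, its flared lip (to x +14) ends at z -23
- hook_lip (a point): middle of the lower edge of the back leg's flared lip, rack x +12, z -23 mm. Hanging, the leg rests on the rail's back: the rack cannot give towards -x, can shift 4 mm towards +x, and leans up to 0.05 rad until its back plate meets the lower bar. Lifted 26 mm or more it is off the rail; draw it away towards -x (robot side): its back plate stays in front of the rail, on either stand
- fixed_grip (a point): centre of the outer (+x) face of the fixed grip, a flat upright plate 4 mm thick, 40 mm wide (y), at rack x +17, z +40 mm (plate z +5 to +51), above the hook. The orange thumb bar stands opposite on its -x side: pinch both from above, across x. Nothing stands beside them
- thumb_bar (a point): axis of the keeper's orange thumb bar, 14 mm round, 36 mm long along y; keeper shut: rack x -9, z +40 mm, outer face x -16, so 33 mm over both grips. Pressed towards the fixed grip (+x) it moves 11 mm and rises 2 mm to the stop: then 22 mm over both grips, their middle at rack x +6. Needs 7 N to start, 11 N at the stop; moulded plastic, over 25 N breaks it
- keeper (a joint): angle of the sprung keeper, rad: 0 shut, its toe 18 mm wide under the rail; 0.36 fully open at its stop. Pivot at rack x +3, z +10. The shut toe reaches to rack x +4, its top at z -28.5, 3.5 mm below a seated rail, and locks if pulled up; it clears the rail from 0.31 rad. Let go, it springs shut
- intake_stand: stand with white foot; the rack hangs on it at first. Origin on the bench under the rail's middle, rail along y: flat steel bar 10 mm thick (x -5 to +5), 25 mm high, top 215 mm up, clear for y -112 to +112. Lower bar: 16 mm round, 85 mm below the rail top, x +3. Posts at y -120 and +120, x +26 to +44, 231 mm tall. Foot x -50 to +110, 290 mm wide. Fixed. Over 25 N from the rack bends a rail
- sorting_stand: the same stand with a blue foot, rail empty; origin on the bench under the rail's middle, rail along y. Here rail and lower bar are one frame clamped in slotted posts at a height that is not measured: rail top 203 to 227 mm above the bench (intake: 215). Else as the intake stand. The rack may hang anywhere within 60 mm of the rail's middle
- tube1: capped sample tube, red cap, 15 mm round, 88 mm tall, loose in a well of the rack's front row; origin at its bottom
- tube2: capped sample tube, red cap, same size, in a well of the rack's back row; origin at its bottom
- tube3: capped sample tube, green cap, same size, in a well of the rack's front row; origin at its bottom
- gel_bottle: bystander: pale bottle of hand gel, 54 mm round, 116 mm tall, standing on the bench in front of the stands; origin at its underside
- bench_rack: bystander: blue bench rack full of red-capped tubes, 100 x 130 mm, 78 mm tall, on the bench, left of the stands; origin at its underside
- basket: bystander: pink basket of tubes, 170 x 240 mm, 72 mm tall, on the bench, right of the stands; origin at its underside
Things that resemble listed ones, but are neither listed nor needed, are in the scene too. What is shaped like the rack but black, green or pink is not meant.

How it is judged:
On the way, in this order (a step that is already met when the one before it is completed fails the run):
1. the keeper is pressed fully open by the fingers while the hook still sits on the intake rail (value of joint keeper above 0.31 rad and z of rack in the frame of intake_stand below 0.221 m and contact force between the fingers and keeper above 2 N), for 0.2 s.
2. the rack is lifted off and clear of the intake rail, held by the fingers (z of rack in the frame of intake_stand above 0.24 m and contact force between the fingers and rack above 1 N and contact force between rack and intake_stand below 0.1 N), for 0.2 s.
3. the hook is set down on the sorting rail while the fingers still hold the rack (contact force between rack and sorting_stand above 0.5 N and contact force between the fingers and rack above 0.5 N and x of rack in the frame of sorting_stand between -0.008 and 0.008 m and z of rack in the frame of sorting_stand below 0.232 m), for 0.15 s.
At the end, for the whole second after the job is handed in: At rest on the sorting rail only, let go: seat within 6 mm of the rail's mid-plane, 66 mm of its middle along it, 198-232 mm high and carried; yaw and lean under 0.12 rad; keeper under 0.06 rad; tubes down in their wells (within 10 mm), under 0.3 rad from upright (x of rack in the frame of sorting_stand between -0.006 and 0.006 m and y of rack in the frame of sorting_stand between -0.066 and 0.066 m and z of rack in the frame of sorting_stand between 0.198 and 0.232 m and angle between the y axis of rack and the y axis of sorting_stand, either way round below 0.12 rad and value of joint keeper below 0.06 rad and angle between rack's own z axis and vertical below 0.12 rad and contact force between rack and sorting_stand above 1 N and contact force between rack and intake_stand below 0.05 N and linear speed of rack below 0.02 m/s and z of each of tube1, tube2, tube3 in the frame of rack below -0.122 m and angle between each of tube1, tube2, tube3's own z axis and vertical below 0.3 rad); the robot touches nothing.
It fails at once if the fingers press the keeper with more than 25 N (contact force between the fingers and keeper above 25 N).
It fails at once if the rack strains or strikes either stand with more than 25 N (contact force between rack and intake_stand above 25 N or contact force between rack and sorting_stand above 25 N).
It fails at once if the rack is tipped more than 0.35 rad (angle between rack's own z axis and vertical above 0.35 rad).
It fails at once if the bottle, the bench rack or the basket is moved more than 20 mm (distance of any of gel_bottle, bench_rack, basket from where it was at the start of the episode above 0.02 m).
It also fails if it takes over 72 s, if anything falls off the work surface, if the arm or the gripper's body presses on something with over 40 N, if the wrist force passes 120 N, or if a joint passes its speed limit or range.

## Working session

There is one attempt and no reset: what is moved stays moved. The work goes in short steps, Python scripts to look and compute and a tool call to move; the robot and the scene stay as the last step left them, time stands still between calls to the robot, and variables do not carry over. Pictures are saved under pics/ and viewed, and the job is handed in when it is done.

Besides the shell and the picture viewer there is one more tool, called after "Emit:" in YAML: its name, and indented under it one key for each argument. jog_arm: Moves the arm, as the interface text tells. Its arguments: {"type":"object","properties":{"motion":{"type":"array"},"gripper":{"type":"number"},"newtons":{"type":"number"}},"required":["motion"]}

```bash
ls; mkdir -p pics; python3 - <<'E'
from station import arm
import cv2,numpy as np
np.set_printoptions(precision=4,suppress=True)
print(arm.get_state())
for n in ["scene","top","wrist"]:
    m=arm.camera_model(n); print(n,m)
    f=arm.grab_frame(n); cv2.imwrite(f"pics/{n}0.png",f[:,:,::-1])
E
```

```text
pics
{'t': 0.0, 'q': array([ 1.5571,  0.3594,  0.011 , -0.0004, -1.2241, -0.288 ]), 'qd': array([ 0.0003, -0.0002, -0.0001,  0.    , -0.0003,  0.0001]), 'joint_efforts': array([  0.0001, -58.2723,  29.3043,   6.9967,   0.0068,  -0.0002]), 'eef_pos': array([0.2005, 0.644 , 0.2366]), 'ee_rot': array([ 0.0852,  1.5691, -1.7875]), 'force': array([-0.5777,  0.41  ,  0.1652]), 'moment': array([0.0401, 0.0077, 0.0373]), 'width': 0.08771785945445623}
scene {'camera_matrix': array([[559.7433,   0.    , 316.3976],
       [  0.    , 559.7433, 240.5889],
       [  0.    ,   0.    ,   1.    ]]), 'eye': array([0.9581, 0.5616, 1.2417]), 'attitude': array([-2.5653,  0.0106,  2.4852])}
top {'camera_matrix': array([[486.5625,   0.    , 317.0666],
       [  0.    , 486.5625, 252.588 ],
       [  0.    ,   0.    ,   1.    ]]), 'eye': array([0.4279, 0.0108, 1.3521]), 'attitude': array([-3.0384,  0.0018, -1.5708])}
wrist {'camera_matrix': array([[341.0052,   0.    , 318.8478],
       [  0.    , 341.0052, 239.3925],
       [  0.    ,   0.    ,   1.    ]]), 'eye': array([0.2721, 0.6219, 0.3855]), 'attitude': array([ 2.8599, -0.0016, -1.8725])}
```

View pics/scene0.png

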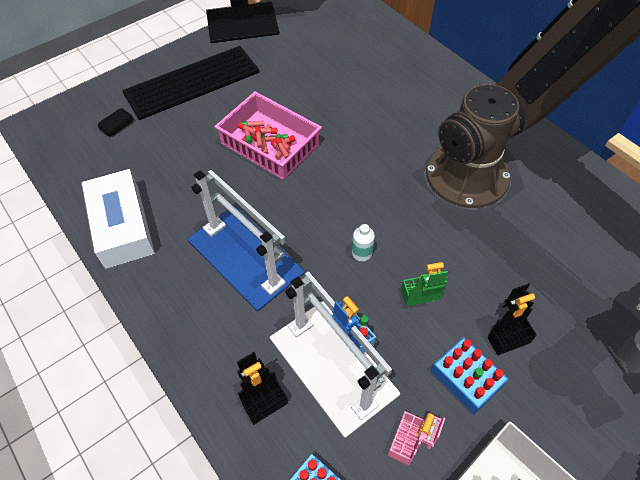

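View pics/top0.png

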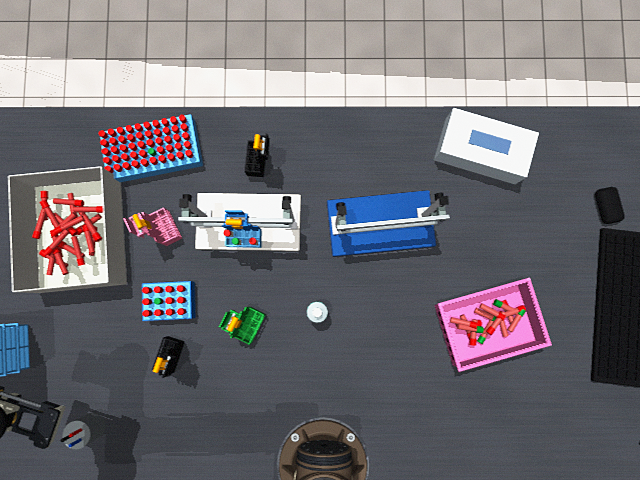

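View pics/wrist0.png

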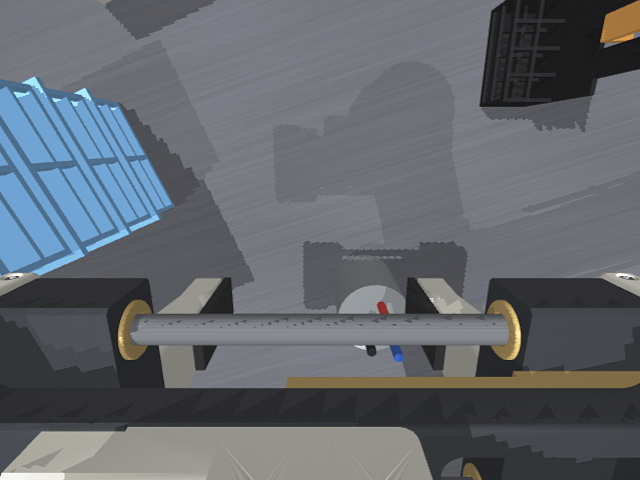

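```bash
cat > h.py <<'E'
import numpy as np,cv2
from scipy.spatial.transform import Rotation as R
from station import arm
np.set_printoptions(precision=4,suppress=True)
def cam(n):
    m=arm.camera_model(n); return np.array(m["camera_matrix"]),np.array(m["eye"]),R.from_euler('xyz',m["attitude"]).as_matrix()
def ray(c,uv):
    K,e,A=c; d=A@np.linalg.inv(K)@np.array([uv[0],uv[1],1.]); return e,d/np.linalg.norm(d)
def onplane(c,uv,z):
    e,d=ray(c,uv); return e+d*(z-e[2])/d[2]
def tri(*prs):
    M=np.zeros((3,3));b=np.zeros(3);L=[]
    for c,uv in prs:
        e,d=ray(c,uv);P=np.eye(3)-np.outer(d,d);M+=P;b+=P@e;L.append((P,e))
    p=np.linalg.solve(M,b); return p,[np.linalg.norm(P@(p-e)) for P,e in L]
def proj(c,p):
    K,e,A=c; q=K@(A.T@(np.asarray(p)-e)); return q[:2]/q[2]
E
python3 - <<'E'
from h import *
T=cv2.imread('pics/top0.png');S=cv2.imread('pics/scene0.png')
cv2.imwrite('pics/t1.png',cv2.resize(T[180:262,170:310],None,fx=5.6,fy=5.6,interpolation=cv2.INTER_CUBIC))
cv2.imwrite('pics/t2.png',cv2.resize(T[180:262,320:460],None,fx=5.6,fy=5.6,interpolation=cv2.INTER_CUBIC))
cv2.imwrite('pics/s1.png',cv2.resize(S[265:440,265:405],None,fx=3.4,fy=3.4,interpolation=cv2.INTER_CUBIC))
cv2.imwrite('pics/s2.png',cv2.resize(S[165:310,180:310],None,fx=4,fy=4,interpolation=cv2.INTER_CUBIC))
c=cam('top')
for name,lo,hi,roi in [('white',(0,0,185),(180,40,255),(170,180,310,262)),('blue',(100,150,80),(125,255,255),(322,180,460,262))]:
    x0,y0,x1,y1=roi
    m=cv2.inRange(cv2.cvtColor(T,cv2.COLOR_BGR2HSV)[y0:y1,x0:x1],lo,hi)
    cs,_=cv2.findContours(m,cv2.RETR_EXTERNAL,cv2.CHAIN_APPROX_NONE)
    pts=np.vstack([k for k in cs if cv2.contourArea(k)>100])
    r=cv2.minAreaRect(pts); b=cv2.boxPoints(r)+[x0,y0]
    print(name,b); P=np.array([onplane(c,u,0.008) for u in b]);print(P, np.linalg.norm(np.diff(P,axis=0),axis=1))
E
```

```text
white [[177.5035 248.2778]
 [178.3952 192.1015]
 [300.1106 194.0335]
 [299.2189 250.2098]]
[[0.5792 0.4014 0.008 ]
 [0.7383 0.4036 0.008 ]
 [0.7326 0.061  0.008 ]
 [0.5737 0.0629 0.008 ]] [0.1591 0.3427 0.1589]
blue [[326.2871 199.8713]
 [429.9505 189.5049]
 [435.5545 245.5446]
 [331.8911 255.9109]]
[[ 0.7159 -0.0126  0.008 ]
 [ 0.7454 -0.3044  0.008 ]
 [ 0.5867 -0.3162  0.008 ]
 [ 0.5578 -0.0279  0.008 ]] [0.2932 0.1592 0.2897]
```

View pics/t1.png

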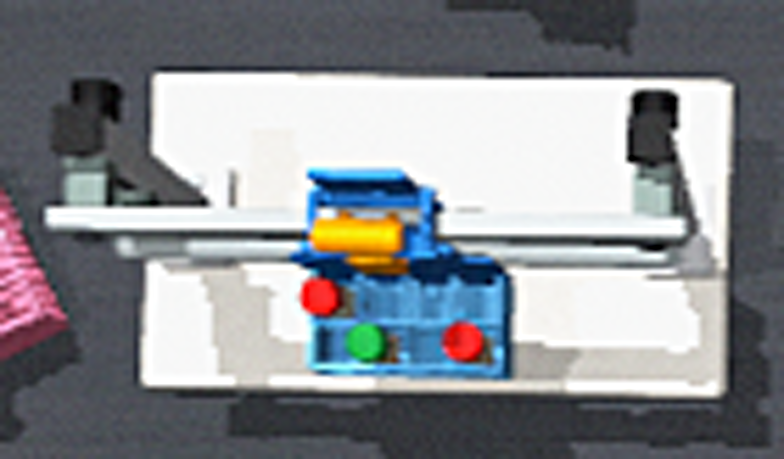

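View pics/t2.png

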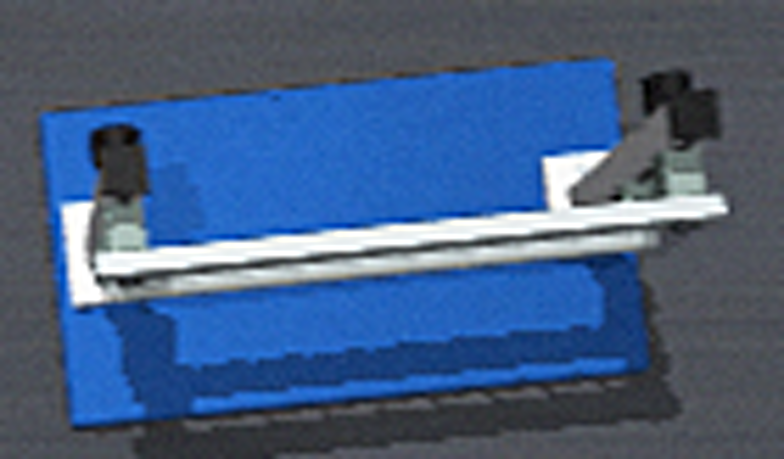

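View pics/s1.png

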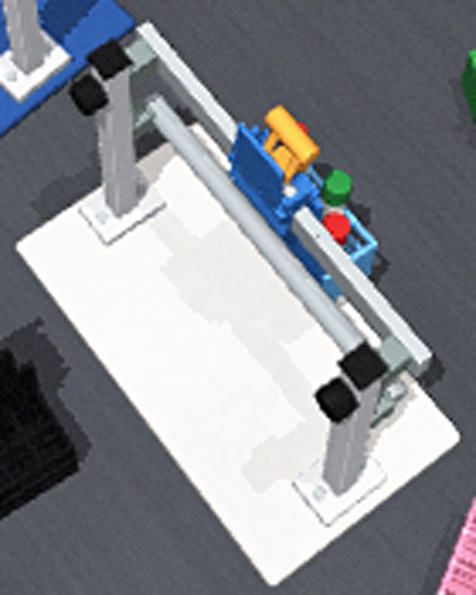

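View pics/s2.png

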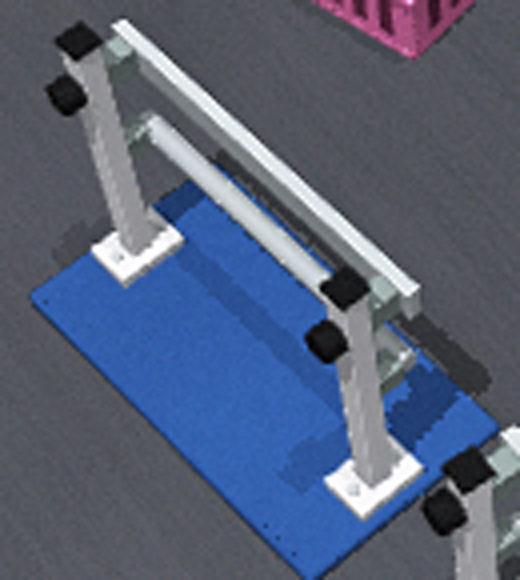

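```bash
python3 - <<'E'
from h import *
ct=cam('top');cs=cam('scene')
def t(x,y,ox,s=5.6,oy=180): return ((x+.5)/s-.5+ox,(y+.5)/s-.5+oy)
def foot(px,ox):
    P=np.array([onplane(ct,t(x,y,ox),0.008)[:2] for x,y in px]) # FL(+x,+y),FR(+x,-y),BR,BL
    ydir=(P[0]-P[1])+(P[3]-P[2]); ydir/=np.linalg.norm(ydir); xdir=np.array([ydir[1],-ydir[0]])
    c=P.mean(0); o=c-0.03*xdir
    print('lens',np.linalg.norm(P-np.roll(P,-1,0),axis=1),'center',c,'origin',o,'yaw',np.arctan2(xdir[1],xdir[0])); return o,xdir,ydir
fi=foot([(153,73),(733,80),(725,395),(142,386)],170)
fs=foot([(42,115),(613,60),(648,370),(72,426)],320)
# rail top surface ends
def s1(x,y): return ((x+.5)/3.4-.5+265,(y+.5)/3.4-.5+265)
def s2(x,y): return ((x+.5)/4-.5+180,(y+.5)/4-.5+165)
def rep(name,f,p):
    o,xd,yd=f; d=p[:2]-o; print(name,p,'local',d@xd,d@yd)
# intake: +y end corners top: far(+x) corner (47,207), near (47,224)... ; -y end (687,218)/(687,236)
for nm,a in [('L far',(46,207)),('L near',(46,226)),('R far',(687,217)),('R near',(687,235))]:
    rep('int '+nm,fi,onplane(ct,t(*a,170),0.215))
for nm,a in [('L far',(96,254)),('L near',(97,273)),('R far',(724,197)),('R near',(727,214))]:
    for h in (.205,.215,.225): rep('sort %s %.3f'%(nm,h),fs,onplane(ct,t(*a,320),h))
# triang: sorting rail ends: scene left top end (-y) far corner(114,25)?, near (128,19); right(+y) (409,300),(420,289)
print(tri((ct,t(724,197,320)),(cs,s2(113,26))));print(tri((ct,t(727,214,320)),(cs,s2(126,18))))
print(tri((ct,t(96,254,320)),(cs,s2(408,298))));print(tri((ct,t(97,273,320)),(cs,s2(421,289))))
print('intake check')
print(tri((ct,t(687,217,170)),(cs,s1(136,30))));print(tri((ct,t(687,235,170)),(cs,s1(146,22))))
print(tri((ct,t(46,207,170)),(cs,s1(418,364))));print(tri((ct,t(46,226,170)),(cs,s1(432,355))))
E
```

```text
lens [0.2916 0.1592 0.2896 0.1583] center [0.6556 0.2069] origin [0.6256 0.2073] yaw -0.014198721213211208
lens [0.2883 0.1574 0.2874 0.1574] center [ 0.6508 -0.1654] origin [ 0.6209 -0.1683] yaw 0.09719938045757677
int L far [0.6315 0.3428 0.215 ] local 0.003998746544439267 0.1355578309210523
int L near [0.6233 0.3426 0.215 ] local -0.004134101675169127 0.1352022995432664
int R far [0.6271 0.0716 0.215 ] local 0.003481088278520149 -0.13568529096729395
int R near [0.6194 0.0716 0.215 ] local -0.004217394578023152 -0.13583506406638127
sort L far 0.205 [ 0.6129 -0.034   0.205 ] local 0.005038324645109456 0.13446988063579812
sort L far 0.215 [ 0.6113 -0.0336  0.215 ] local 0.0034709485842329114 0.13501521602953248
sort L far 0.225 [ 0.6097 -0.0332  0.225 ] local 0.0019035725233562551 0.13556055142326684
sort L near 0.205 [ 0.6047 -0.0344  0.205 ] local -0.003135400794798855 0.13487362203102854
sort L near 0.215 [ 0.6032 -0.034   0.215 ] local -0.004631522774324959 0.13541543782743465
sort L near 0.225 [ 0.6016 -0.0336  0.225 ] local -0.006127644753851059 0.13595725362384076
sort R far 0
[... 708 characters left out ...]
585588165), np.float64(0.0012626060585587422)])
(array([ 0.6129, -0.0334,  0.1995]), [np.float64(0.0011385484016234978), np.float64(0.001138548401623414)])
(array([ 0.6043, -0.0335,  0.2005]), [np.float64(0.0014998039515205883), np.float64(0.0014998039515208067)])
intake check
(array([0.6278, 0.0725, 0.2078]), [np.float64(0.0008166838843604114), np.float64(0.0008166838843605032)])
(array([0.6198, 0.0724, 0.2092]), [np.float64(0.0008100946000213135), np.float64(0.0008100946000211253)])
(array([0.6325, 0.3437, 0.2109]), [np.float64(0.0004142625234218784), np.float64(0.000414262523422005)])
(array([0.6236, 0.344 , 0.2113]), [np.float64(0.0005178871316126138), np.float64(0.0005178871316127585)])
```

```bash
cat >> h.py <<'E'
def tool():
    s=arm.get_state(); return np.array(s['eef_pos']),R.from_euler('xyz',s['ee_rot']).as_matrix(),s
def plan(target,jawdir):
    p,A,s=tool(); d=A.T@(np.asarray(target)-p)
    j=A.T@np.array(jawdir); # angle of jaw dir in tool y-z plane
    tw=[np.degrees(np.arctan2(-k*j[1],k*j[2])) for k in (1,-1)]
    print('pos',p,'tool axes\n',A,'\nshift',d,'twist options',tw,'q6',s['q'][5],'force',s['force'],'w',s['width'],'t',s['t'])
E
python3 - <<'E'
from h import *
ct=cam('top');cs=cam('scene')
T=cv2.imread('pics/top0.png');S=cv2.imread('pics/scene0.png')
def bar(I,roi):
    x0,y0,x1,y1=roi
    m=cv2.inRange(cv2.cvtColor(I,cv2.COLOR_BGR2HSV)[y0:y1,x0:x1],(12,150,120),(28,255,255))
    n,l,st,ce=cv2.connectedComponentsWithStats(m); 
    for i in range(1,n): print(st[i],ce[i]+[x0,y0])
bar(T,(215,205,260,232)); bar(S,(330,285,370,335))
def t(x,y,ox,s=5.6,oy=180): return ((x+.5)/s-.5+ox,(y+.5)/s-.5+oy)
def s1(x,y): return ((x+.5)/3.4-.5+265,(y+.5)/3.4-.5+265)
print('bar',[onplane(ct,t(x,y,170),0.258) for x,y in[(312,235),(403,237),(357,236)]])
print('bar2',tri((ct,t(357,236,170)),(cs,s1(291,134))))
print('grip top edge',[onplane(ct,t(x,y,170),0.266) for x,y in[(308,172),(408,180)]])
print('bottle',onplane(ct,(317,312),0.116))
plan([0.625,0.23,0.36],[np.cos(.015),-np.sin(.015),0])
E
```

```text
[ 10  13  17  10 106] [234.0472 222.2358]
[25 23  1  1  1] [240. 228.]
[ 13  11  16  23 193] [349.6166 306.5751]
bar [array([0.6122, 0.2217, 0.258 ]), array([0.6114, 0.1847, 0.258 ]), array([0.6118, 0.2034, 0.258 ])]
bar2 (array([0.6126, 0.2044, 0.2528]), [np.float64(0.00010563170801302975), np.float64(0.0001056317080128143)])
grip top edge [array([0.6367, 0.2223, 0.266 ]), array([0.6334, 0.1818, 0.266 ])]
bottle [0.4052 0.0132 0.116 ]
pos [0.2005 0.6442 0.2368] tool axes
 [[-0.0003  0.9548 -0.2973]
 [-0.0013 -0.2973 -0.9548]
 [-1.      0.0001  0.0013]] 
shift [-0.1228  0.5284  0.2694] twist options [np.float64(-106.43836768025236), np.float64(73.56163231974766)] q6 -0.2881400303614608 force [0.0392 0.0388 1.7048] w 0.08761261653028958 t 0.15
```

Emit:
jog_arm:
  motion:
    - {"dx": -0.04}
    - {"dx": -0.08}
    - {"dx": -0.12}
    - {"dx": -0.123,"dy": 0.536,"dz": 0.295,"twist": 73.6}
    - {"dx": -0.123,"dy": 0.536,"dz": 0.295,"twist": 73.6}
    - {"dx": -0.123,"dy": 0.536,"dz": 0.295,"twist": 73.6}
    - {"dx": -0.123,"dy": 0.536,"dz": 0.295,"twist": 73.6}
    - {"dx": -0.123,"dy": 0.536,"dz": 0.295,"twist": 73.6}
    - {"dx": -0.123,"dy": 0.536,"dz": 0.295,"twist": 73.6}
    - {"dx": -0.123,"dy": 0.536,"dz": 0.295,"twist": 73.6}
    - {"dx": -0.123,"dy": 0.536,"dz": 0.295,"twist": 73.6}
    - {"dx": -0.123,"dy": 0.536,"dz": 0.295,"twist": 73.6}
    - {"dx": -0.123,"dy": 0.536,"dz": 0.295,"twist": 73.6}
    - {"dx": -0.123,"dy": 0.536,"dz": 0.295,"twist": 73.6}
    - {"dx": -0.123,"dy": 0.536,"dz": 0.295,"twist": 73.6}
    - {"dx": -0.123,"dy": 0.536,"dz": 0.295,"twist": 73.6}
    - {"dx": -0.123,"dy": 0.536,"dz": 0.295,"twist": 73.6}
    - {"dx": -0.123,"dy": 0.536,"dz": 0.295,"twist": 73.6}
    - {"dx": -0.123,"dy": 0.536,"dz": 0.295,"twist": 73.6}
    - {"dx": -0.123,"dy": 0.536,"dz": 0.295,"twist": 73.6}

```text
invalid input
```

Emit:
jog_arm:
  motion:
    - {"dx": -0.04,"dy": 0,"dz": 0,"twist": 0}
    - {"dx": -0.08,"dy": 0,"dz": 0,"twist": 0}
    - {"dx": -0.123,"dy": 0.02,"dz": 0.01,"twist": 2}

```text
t: 0.4
eef_pos: [0.2131, 0.6321, 0.355]
ee_rot: [0.276, 1.569, -1.629]
force: [-0.1, 1.3, 0.5]
width: 0.0875
```

```bash
python3 -c "
from h import *
plan([0.625,0.2035,0.36],[np.cos(.015),-np.sin(.015),0])"
```

```text
pos [0.2131 0.6321 0.355 ] tool axes
 [[-0.0001  0.9447 -0.3281]
 [-0.0017 -0.3281 -0.9447]
 [-1.      0.0005  0.0016]] 
shift [-0.0043  0.5297  0.2698] twist options [np.float64(-108.29257731199316), np.float64(71.70742268800686)] q6 -0.300700252205676 force [-0.0755  1.2632  0.4594] w 0.08754398558204976 t 0.4
```

Emit:
jog_arm:
  motion:
    - {"dx": -0.004,"dy": 0.53,"dz": 0.27,"twist": 71.7}
    - {"dx": -0.004,"dy": 0.53,"dz": 0.27,"twist": 71.7}
    - {"dx": -0.004,"dy": 0.53,"dz": 0.27,"twist": 71.7}
    - {"dx": -0.004,"dy": 0.53,"dz": 0.27,"twist": 71.7}
    - {"dx": -0.004,"dy": 0.53,"dz": 0.27,"twist": 71.7}
    - {"dx": -0.004,"dy": 0.53,"dz": 0.27,"twist": 71.7}
    - {"dx": -0.004,"dy": 0.53,"dz": 0.27,"twist": 71.7}
    - {"dx": -0.004,"dy": 0.53,"dz": 0.27,"twist": 71.7}
    - {"dx": -0.004,"dy": 0.53,"dz": 0.27,"twist": 71.7}
    - {"dx": -0.004,"dy": 0.53,"dz": 0.27,"twist": 71.7}
    - {"dx": -0.004,"dy": 0.53,"dz": 0.27,"twist": 71.7}
    - {"dx": -0.004,"dy": 0.53,"dz": 0.27,"twist": 71.7}
    - {"dx": -0.004,"dy": 0.53,"dz": 0.27,"twist": 71.7}
    - {"dx": -0.004,"dy": 0.53,"dz": 0.27,"twist": 71.7}
    - {"dx": -0.004,"dy": 0.53,"dz": 0.27,"twist": 71.7}
    - {"dx": -0.004,"dy": 0.53,"dz": 0.27,"twist": 71.7}
    - {"dx": -0.004,"dy": 0.53,"dz": 0.27,"twist": 71.7}
    - {"dx": -0.004,"dy": 0.53,"dz": 0.27,"twist": 71.7}
    - {"dx": -0.004,"dy": 0.53,"dz": 0.27,"twist": 71.7}
    - {"dx": -0.004,"dy": 0.53,"dz": 0.27,"twist": 71.7}

```text
t: 2.07
eef_pos: [0.6249, 0.2022, 0.3589]
ee_rot: [-2.312, 1.57, 0.813]
force: [0.4, -0.0, -0.0]
width: 0.0874
```

```bash
python3 - <<'E'
from h import *
plan([0.625,0.2035,0.36],[np.cos(.015),-np.sin(.015),0])
print(arm.camera_model('wrist'))
cv2.imwrite('pics/w1.png',arm.grab_frame('wrist')[:,:,::-1])
E
```

```text
pos [0.6249 0.2022 0.3589] tool axes
 [[ 0.0003 -0.0157 -0.9999]
 [ 0.0004 -0.9999  0.0157]
 [-1.     -0.0004 -0.0003]] 
shift [-0.0011 -0.0013 -0.0001] twist options [np.float64(179.95813163198855), np.float64(-0.04186836801146293)] q6 -0.6249773452982138 force [ 0.3518 -0.0461 -0.0297] w 0.08740399025756607 t 2.0667
{'camera_matrix': array([[341.0052,   0.    , 318.8478],
       [  0.    , 341.0052, 239.3925],
       [  0.    ,   0.    ,   1.    ]]), 'eye': array([0.6238, 0.1273, 0.5076]), 'attitude': array([ 2.8604, -0.0009,  3.1261])}
```

View pics/w1.png

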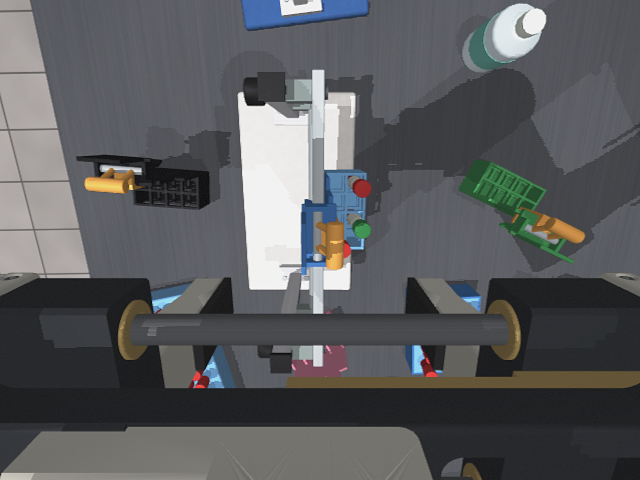

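```bash
python3 - <<'E'
import cv2
I=cv2.imread('pics/w1.png')
cv2.imwrite('pics/w1z.png',cv2.resize(I[160:280,280:400],None,fx=5,fy=5,interpolation=cv2.INTER_CUBIC))
E
```

```text
(no output)
```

View pics/w1z.png

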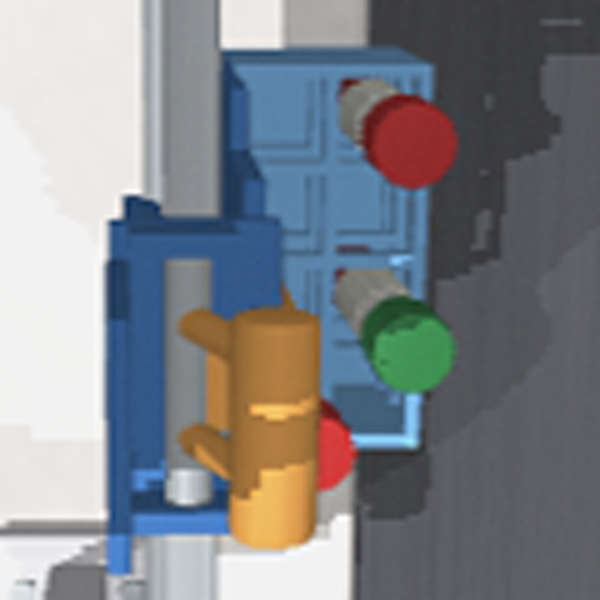

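```bash
python3 - <<'E'
from h import *
c=cam('wrist')
w=lambda x,y:((x+.5)/5-.5+280,(y+.5)/5-.5+160)
for n,z,ps in [('bar axis',.255,[(274,320),(274,540),(275,430)]),('bar edges',.255,[(232,430),(318,430)]),('plate top edge',.266,[(107,262),(107,572),(130,572),(131,262)]),('rail top',.215,[(162,20),(219,20),(157,590),(217,590)])]:
    print(n,*[onplane(c,w(*p),z) for p in ps],sep='\n')
E
```

```text
bar axis
[0.6127 0.1879 0.255 ]
[0.6128 0.2236 0.255 ]
[0.6126 0.2054 0.255 ]
bar edges
[0.6193 0.2053 0.255 ]
[0.606  0.2055 0.255 ]
plate top edge
[0.6373 0.1762 0.266 ]
[0.6387 0.2241 0.266 ]
[0.6352 0.2242 0.266 ]
[0.6338 0.1763 0.266 ]
rail top
[0.6296 0.1454 0.215 ]
[0.6201 0.1456 0.215 ]
[0.6327 0.2483 0.215 ]
[0.6216 0.2485 0.215 ]
```

Emit:
jog_arm:
  motion:
    - {"dx": 0.03,"dy": -0.001,"dz": -0.002,"twist": 0}
    - {"dx": 0.06,"dy": -0.001,"dz": -0.002,"twist": 0}
    - {"dx": 0.06,"dy": -0.001,"dz": -0.002,"twist": 0}
    - {"dx": 0.06,"dy": -0.001,"dz": -0.002,"twist": 0}
    - {"dx": 0.06,"dy": -0.001,"dz": -0.002,"twist": 0}

```text
t: 2.53
eef_pos: [0.6281, 0.2026, 0.3005]
ee_rot: [-3.09, 1.569, 0.035]
force: [-0.2, -0.3, 1.6]
width: 0.0873
```

```bash
python3 - <<'E'
from h import *
plan([0.627,0.2045,0.248],[np.cos(.015),-np.sin(.015),0])
cv2.imwrite('pics/w2.png',arm.grab_frame('wrist')[:,:,::-1])
E
```

```text
pos [0.6281 0.2026 0.3005] tool axes
 [[ 0.002  -0.0164 -0.9999]
 [ 0.0001 -0.9999  0.0164]
 [-1.     -0.0001 -0.002 ]] 
shift [ 0.0525 -0.0019  0.0012] twist options [np.float64(179.91968897120097), np.float64(-0.08031102879905352)] q6 -0.62418689350755 force [-0.2366 -0.311   1.594 ] w 0.08732812420884846 t 2.5333
```

View pics/w2.png

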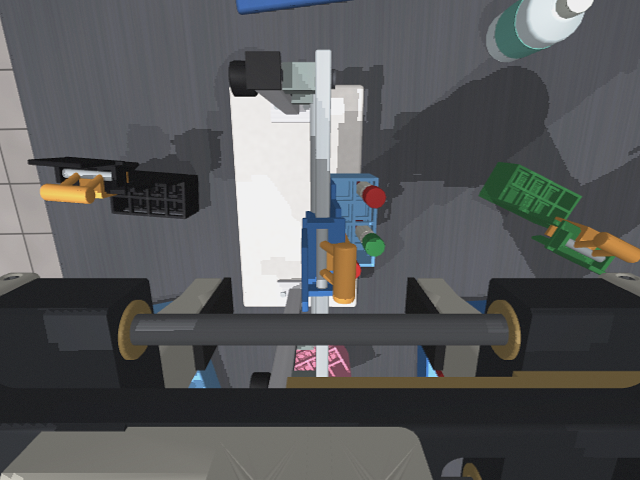

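Emit:
jog_arm:
  motion:
    - {"dx": 0.03,"dy": -0.001,"dz": 0.0,"twist": 0}
    - {"dx": 0.0525,"dy": -0.001,"dz": 0.0,"twist": 0}
    - {"dx": 0.0525,"dy": -0.001,"dz": 0.0,"twist": 0}
    - {"dx": 0.0525,"dy": -0.001,"dz": 0.0,"twist": 0}
    - {"dx": 0.0525,"dy": -0.001,"dz": 0.0,"twist": 0}
    - {"dx": 0.0525,"dy": -0.001,"dz": 0.0,"twist": 0}
    - {"dx": 0.0525,"dy": -0.001,"dz": 0.0,"twist": 0}

```text
t: 3.17
eef_pos: [0.6283, 0.2035, 0.248]
ee_rot: [-2.652, 1.568, 0.472]
force: [-0.0, 0.0, -0.9]
width: 0.0876
```

Emit:
jog_arm:
  motion:
    - {"dx": 0,"dy": 0,"dz": 0.001,"twist": 0}
    - {"dx": 0,"dy": 0,"dz": 0.001,"twist": 0}
    - {"dx": 0,"dy": 0,"dz": 0.001,"twist": 0}
    - {"dx": 0,"dy": 0,"dz": 0.001,"twist": 0}
    - {"dx": 0,"dy": 0,"dz": 0.001,"twist": 0}
    - {"dx": 0,"dy": 0,"dz": 0.001,"twist": 0}
  gripper: 0.048
  newtons: 6

```text
t: 3.67
eef_pos: [0.6266, 0.2032, 0.246]
ee_rot: [0.51, 1.571, -2.649]
force: [0.2, 1.1, 0.8]
width: 0.0532
```

```bash
python3 - <<'E'
from h import *
plan([0.627,0.2045,0.248],[np.cos(.015),-np.sin(.015),0])
cv2.imwrite('pics/w3.png',cv2.resize(arm.grab_frame('wrist')[200:420,200:440,::-1],None,fx=2.7,fy=2.7))
E
```

```text
pos [0.6266 0.2032 0.246 ] tool axes
 [[-0.0001 -0.0173 -0.9998]
 [-0.0001 -0.9998  0.0173]
 [-1.      0.0001  0.0001]] 
shift [-0.002  -0.0013 -0.0004] twist options [np.float64(179.86559698344107), np.float64(-0.13440301655894427)] q6 -0.6263697601966268 force [0.1834 1.0575 0.7633] w 0.05320911897469152 t 3.6667
```

View pics/w3.png

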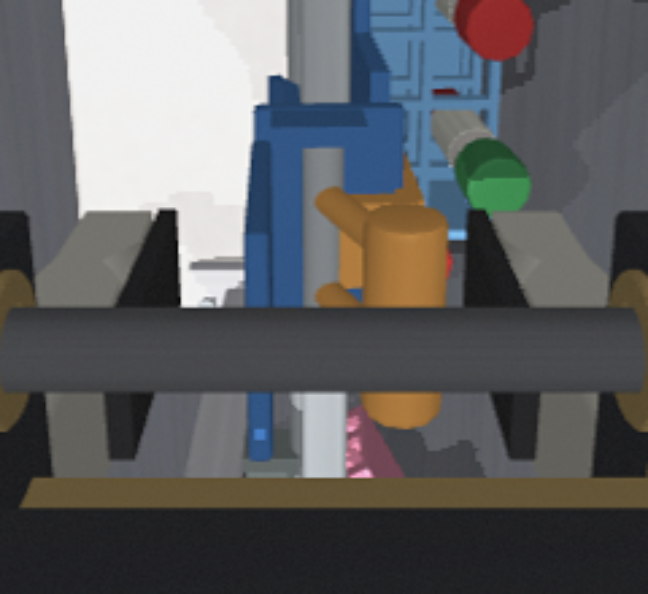

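Emit:
jog_arm:
  motion:
    - {"dx": -0.001,"dy": -0.001,"dz": 0,"twist": 0}
    - {"dx": -0.001,"dy": -0.001,"dz": 0,"twist": 0}
    - {"dx": -0.001,"dy": -0.001,"dz": 0,"twist": 0}
    - {"dx": -0.001,"dy": -0.001,"dz": 0,"twist": 0}
    - {"dx": -0.001,"dy": -0.001,"dz": 0,"twist": 0}
  gripper: 0.034
  newtons: 10

```text
t: 4.13
eef_pos: [0.6261, 0.2042, 0.2472]
ee_rot: [0.101, 1.57, -3.058]
force: [-4.8, -0.3, 4.7]
width: 0.0342
```

```bash
python3 - <<'E'
from h import *
plan([0.627,0.2045,0.248],[np.cos(.015),-np.sin(.015),0])
cv2.imwrite('pics/w4.png',cv2.resize(arm.grab_frame('wrist')[200:420,200:440,::-1],None,fx=2.7,fy=2.7))
E
```

```text
pos [0.6261 0.2042 0.2472] tool axes
 [[-0.0006 -0.0172 -0.9999]
 [-0.0001 -0.9999  0.0172]
 [-1.      0.0001  0.0006]] 
shift [-0.0008 -0.0003 -0.0009] twist options [np.float64(179.8752389914011), np.float64(-0.1247610085989108)] q6 -0.6276449713083798 force [-4.8013 -0.3327  4.6981] w 0.03418650511200146 t 4.1333
```

View pics/w4.png

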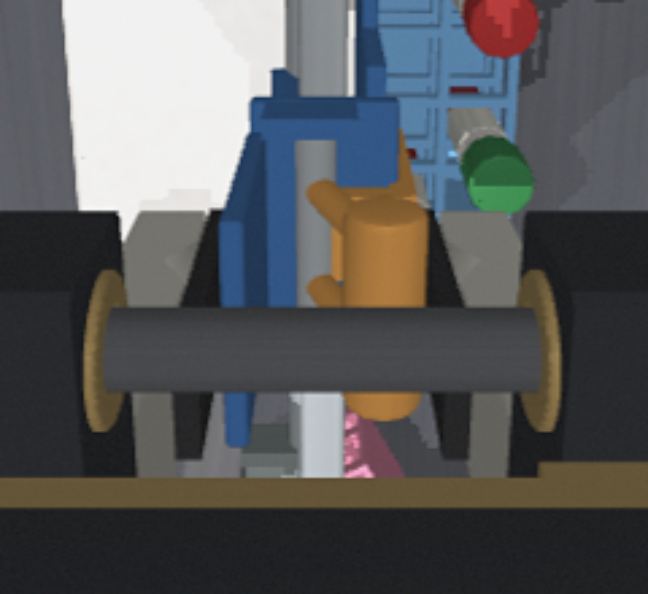

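Emit:
jog_arm:
  motion:
    - {"dx": 0,"dy": 0,"dz": -0.001,"twist": 0}
    - {"dx": 0,"dy": 0,"dz": -0.002,"twist": 0}
    - {"dx": 0,"dy": 0,"dz": -0.002,"twist": 0}
    - {"dx": 0,"dy": 0,"dz": -0.002,"twist": 0}
    - {"dx": 0,"dy": 0,"dz": -0.002,"twist": 0}
  gripper: 0.026
  newtons: 12

```text
t: 4.6
eef_pos: [0.6289, 0.2041, 0.2478]
ee_rot: [-2.993, 1.57, 0.131]
force: [-3.6, -0.6, 5.1]
width: 0.026
```

Emit:
jog_arm:
  motion:
    - {"dx": 0,"dy": 0,"dz": 0,"twist": 0}
    - {"dx": 0,"dy": 0,"dz": 0,"twist": 0}
    - {"dx": 0,"dy": 0,"dz": 0,"twist": 0}
    - {"dx": 0,"dy": 0,"dz": 0,"twist": 0}
    - {"dx": 0,"dy": 0,"dz": 0,"twist": 0}
  gripper: 0.02
  newtons: 14

```text
t: 5.02
eef_pos: [0.6302, 0.2041, 0.2484]
ee_rot: [-2.963, 1.567, 0.161]
force: [3.2, -1.4, 5.1]
width: 0.0219
```

```bash
python3 - <<'E'
from h import *
plan([0.627,0.2045,0.248],[np.cos(.015),-np.sin(.015),0])
cv2.imwrite('pics/w5.png',cv2.resize(arm.grab_frame('wrist')[200:420,200:440,::-1],None,fx=2.7,fy=2.7))
E
```

```text
pos [0.6302 0.2041 0.2484] tool axes
 [[ 0.0038 -0.0173 -0.9998]
 [ 0.0006 -0.9999  0.0173]
 [-1.     -0.0007 -0.0038]] 
shift [ 0.0004 -0.0003  0.0033] twist options [np.float64(179.87025486719952), np.float64(-0.12974513280047728)] q6 -0.625790371613732 force [ 3.1619 -1.3636  5.1189] w 0.021890725660161117 t 5.0167
```

View pics/w5.png

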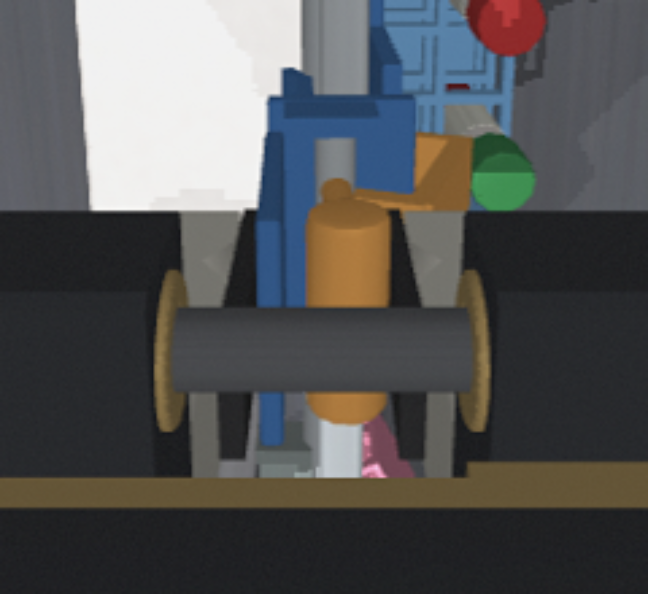

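Emit:
jog_arm:
  motion:
    - {"dx": -0.001,"dy": 0,"dz": -0.001,"twist": 0}
    - {"dx": -0.002,"dy": 0,"dz": -0.001,"twist": 0}
    - {"dx": -0.003,"dy": 0,"dz": -0.001,"twist": 0}
    - {"dx": -0.004,"dy": 0,"dz": -0.001,"twist": 0}
    - {"dx": -0.004,"dy": 0,"dz": -0.001,"twist": 0}

```text
t: 5.48
eef_pos: [0.6292, 0.2041, 0.2503]
ee_rot: [0.342, 1.569, -2.817]
force: [0.4, -0.3, -2.5]
width: 0.0217
```

Emit:
jog_arm:
  motion:
    - {"dx": -0.003,"dy": 0,"dz": 0,"twist": 0}
    - {"dx": -0.006,"dy": 0,"dz": 0,"twist": 0}
    - {"dx": -0.009,"dy": 0,"dz": 0,"twist": 0}
    - {"dx": -0.009,"dy": 0,"dz": 0,"twist": 0}
    - {"dx": -0.009,"dy": 0,"dz": 0,"twist": 0}

```text
t: 5.9
eef_pos: [0.6296, 0.2042, 0.2604]
ee_rot: [-2.385, 1.57, 0.74]
force: [-0.4, -0.0, -3.0]
width: 0.0219
```

Clean. Lift on.

Emit:
jog_arm:
  motion:
    - {"dx": -0.006,"dy": 0,"dz": 0,"twist": 0}
    - {"dx": -0.012,"dy": 0,"dz": 0,"twist": 0}
    - {"dx": -0.018,"dy": 0,"dz": 0,"twist": 0}
    - {"dx": -0.024,"dy": 0,"dz": 0,"twist": 0}
    - {"dx": -0.03,"dy": 0,"dz": 0,"twist": 0}
    - {"dx": -0.036,"dy": 0,"dz": 0,"twist": 0}
    - {"dx": -0.04,"dy": 0,"dz": 0,"twist": 0}
    - {"dx": -0.04,"dy": 0,"dz": 0,"twist": 0}
    - {"dx": -0.04,"dy": 0,"dz": 0,"twist": 0}
    - {"dx": -0.04,"dy": 0,"dz": 0,"twist": 0}
    - {"dx": -0.04,"dy": 0,"dz": 0,"twist": 0}
    - {"dx": -0.04,"dy": 0,"dz": 0,"twist": 0}

```text
t: 6.9
eef_pos: [0.6295, 0.2041, 0.2996]
ee_rot: [0.546, 1.57, -2.613]
force: [0.0, -0.1, -2.8]
width: 0.0215
```

```bash
python3 - <<'E'
from h import *
plan([0.58,0.2045,0.30],[np.cos(.015),-np.sin(.015),0])
cv2.imwrite('pics/w6.png',arm.grab_frame('wrist')[:,:,::-1])
cv2.imwrite('pics/s6.png',cv2.resize(arm.grab_frame('scene')[180:440,180:440,::-1],None,fx=2.3,fy=2.3))
E
```

```text
pos [0.6295 0.2041 0.2996] tool axes
 [[-0.0006 -0.0173 -0.9998]
 [-0.0003 -0.9998  0.0173]
 [-1.      0.0003  0.0006]] 
shift [-0.0004  0.0004  0.0495] twist options [np.float64(179.8670365638229), np.float64(-0.1329634361771081)] q6 -0.62484644302779 force [ 0.048  -0.0942 -2.8028] w 0.021528856526060895 t 6.9
```

View pics/w6.png

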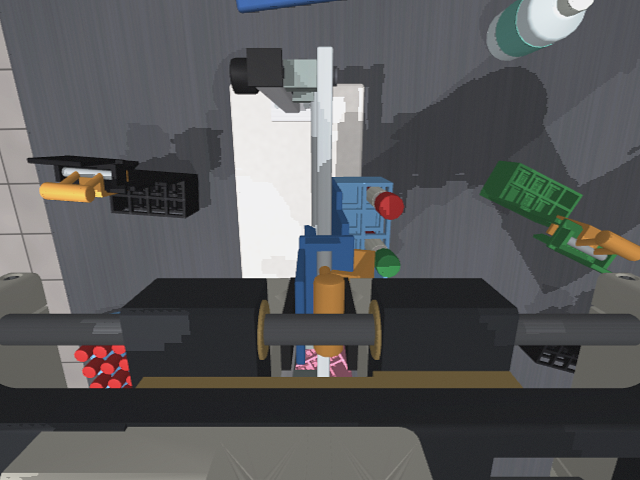

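View pics/s6.png

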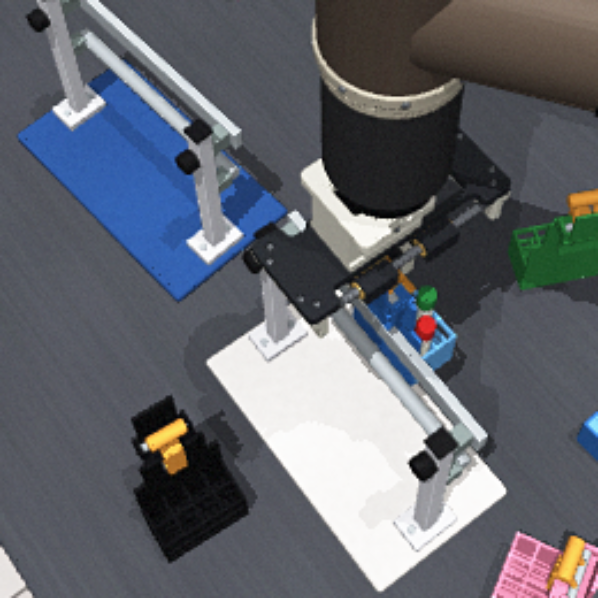

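Emit:
jog_arm:
  motion:
    - {"dx": 0,"dy": 0,"dz": 0.004,"twist": 0}
    - {"dx": 0,"dy": 0,"dz": 0.012,"twist": 0}
    - {"dx": 0,"dy": 0,"dz": 0.022,"twist": 0}
    - {"dx": 0,"dy": 0,"dz": 0.032,"twist": 0}
    - {"dx": 0,"dy": 0,"dz": 0.042,"twist": 0}
    - {"dx": 0,"dy": 0,"dz": 0.052,"twist": 0}
    - {"dx": 0,"dy": 0,"dz": 0.058,"twist": 0}
    - {"dx": 0,"dy": 0,"dz": 0.06,"twist": 0}
    - {"dx": 0,"dy": 0,"dz": 0.06,"twist": 0}
    - {"dx": 0,"dy": 0,"dz": 0.06,"twist": 0}

```text
t: 7.83
eef_pos: [0.5697, 0.2053, 0.3003]
ee_rot: [-2.742, 1.57, 0.383]
force: [-0.1, 0.3, -2.5]
width: 0.0214
```

```bash
python3 - <<'E'
from h import *
plan([0.5675,-.1734,0.30],[np.cos(.0945),np.sin(.0945),0])
E
```

```text
pos [0.5697 0.2053 0.3003] tool axes
 [[ 0.0006 -0.017  -0.9999]
 [ 0.0002 -0.9999  0.017 ]
 [-1.     -0.0002 -0.0006]] 
shift [ 0.0002  0.3787 -0.0042] twist options [np.float64(173.6121589726276), np.float64(-6.387841027372381)] q6 -0.6853168270292505 force [-0.1055  0.3002 -2.5063] w 0.021440851316546463 t 7.8333
```

Emit:
jog_arm:
  motion:
    - {"dx": 0,"dy": 0.006,"dz": 0,"twist": 0}
    - {"dx": 0,"dy": 0.02,"dz": 0,"twist": 0}
    - {"dx": 0,"dy": 0.04,"dz": 0,"twist": -0.5}
    - {"dx": 0,"dy": 0.062,"dz": 0,"twist": -1}
    - {"dx": 0,"dy": 0.085,"dz": 0,"twist": -1.5}
    - {"dx": 0,"dy": 0.108,"dz": 0,"twist": -2}
    - {"dx": 0,"dy": 0.131,"dz": -0.001,"twist": -2.4}
    - {"dx": 0,"dy": 0.154,"dz": -0.002,"twist": -2.8}
    - {"dx": 0,"dy": 0.177,"dz": -0.002,"twist": -3.2}
    - {"dx": 0,"dy": 0.2,"dz": -0.002,"twist": -3.6}
    - {"dx": 0,"dy": 0.223,"dz": -0.003,"twist": -4}
    - {"dx": 0,"dy": 0.246,"dz": -0.003,"twist": -4.4}
    - {"dx": 0,"dy": 0.269,"dz": -0.003,"twist": -4.8}
    - {"dx": 0,"dy": 0.292,"dz": -0.004,"twist": -5.2}
    - {"dx": 0,"dy": 0.315,"dz": -0.004,"twist": -5.6}
    - {"dx": 0,"dy": 0.337,"dz": -0.004,"twist": -6}
    - {"dx": 0,"dy": 0.355,"dz": -0.004,"twist": -6.4}
    - {"dx": 0,"dy": 0.369,"dz": -0.004,"twist": -6.4}
    - {"dx": 0,"dy": 0.377,"dz": -0.004,"twist": -6.4}
    - {"dx": 0,"dy": 0.379,"dz": -0.004,"twist": -6.4}

```text
t: 9.5
eef_pos: [0.5666, -0.1758, 0.2997]
ee_rot: [0.254, 1.57, -2.795]
force: [0.2, 0.2, -2.3]
width: 0.0214
```

Emit:
jog_arm:
  motion:
    - {"dx": 0,"dy": 0,"dz": 0,"twist": 0}
    - {"dx": 0,"dy": 0,"dz": 0,"twist": 0}
    - {"dx": 0,"dy": 0,"dz": 0,"twist": 0}
    - {"dx": 0,"dy": 0,"dz": 0,"twist": 0}

```text
t: 9.83
eef_pos: [0.5671, -0.1731, 0.3001]
ee_rot: [-2.484, 1.571, 0.753]
force: [-0.8, 0.2, -3.0]
width: 0.0216
```

```bash
python3 - <<'E'
from h import *
plan([0.6273,-.1677,0.30],[np.cos(.0945),np.sin(.0945),0])
print(arm.camera_model('wrist'))
I=arm.grab_frame('wrist')[:,:,::-1]
cv2.imwrite('pics/w7.png',I)
J=arm.grab_frame('top')[:,:,::-1]
cv2.imwrite('pics/t7.png',J)
cv2.imwrite('pics/s7.png',arm.grab_frame('scene')[:,:,::-1])
E
```

```text
pos [ 0.5671 -0.1731  0.3001] tool axes
 [[ 0.0001  0.0952 -0.9955]
 [ 0.0001 -0.9955 -0.0952]
 [-1.     -0.0001 -0.0001]] 
shift [ 0.0001  0.0003 -0.0604] twist options [np.float64(-179.95063164307817), np.float64(0.049368356921835096)] q6 0.062318745192135656 force [-0.7838  0.24   -2.9733] w 0.021583687768452358 t 9.8333
{'camera_matrix': array([[341.0052,   0.    , 318.8478],
       [  0.    , 341.0052, 239.3925],
       [  0.    ,   0.    ,   1.    ]]), 'eye': array([ 0.5744, -0.2477,  0.4488]), 'attitude': array([ 2.8605, -0.001 , -3.046 ])}
```

View pics/w7.png

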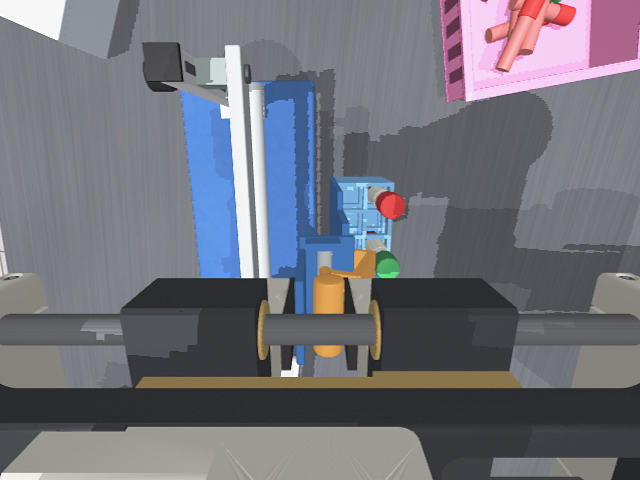

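View pics/s7.png

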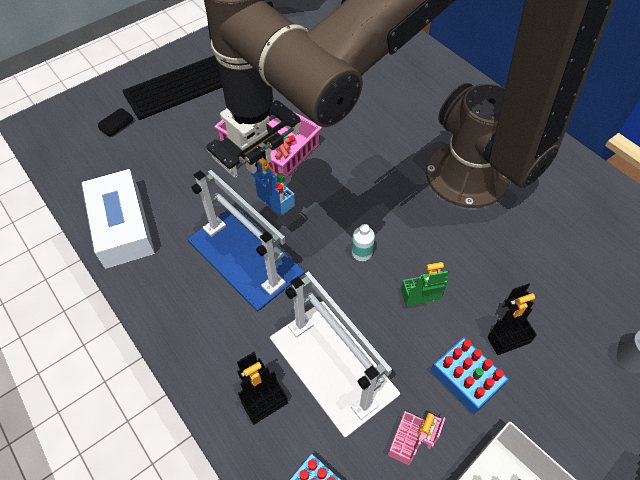

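```bash
python3 - <<'E'
from h import *
c=cam('wrist'); I=cv2.imread('pics/w7.png'); g=cv2.cvtColor(I,cv2.COLOR_BGR2GRAY).astype(int)
for r in (100,140,180,220,260):
    print(r,g[r,218:275])
o=np.array([.6213,-.1683]);xd=np.array([np.cos(.0945),np.sin(.0945)]);yd=np.array([-xd[1],xd[0]])
# hook lip/crown check
cv2.imwrite('pics/w7z.png',cv2.resize(I[150:400,200:420],None,fx=3,fy=2.4,interpolation=cv2.INTER_CUBIC)[:600])
E
```

```text
100 [149 149 149 149 148 148 147 147 143 133 208 239 243 243 243 243 244 244
 244 244 244 245 246 242 217 145 112 115 116 116 110 173 243 247 245 243
 239 234 228 221 212 194 176 152 128 133 108  86  88  88  87  89  88  89
  87  87  91]
140 [130 130 128 128 128 128 128 128 127 127 126 124 115 236 245 242 242 242
 243 244 244 244 244 244 245 245 235 170 116 116 116 116 113 137 244 248
 246 244 239 234 229 221 210 194 174 149 124 124 128 128 128 129 128 128
 130 130 131]
180 [144 143 143 143 143 144 145 145 144 144 144 145 136 130 129 122 224 243
 242 242 243 244 244 244 244 244 244 246 241 207 139 115 117 116 117 106
 244 249 247 245 239 234 228 221 211 192 170 145 127 126 129 130 130 130
 129 130 130]
220 [144 145 144 145 144 144 144 145 145 145 145 144 136 131 133 133 131 130
 107 222 244 243 243 243 244 243 243 243 244 245 244 230 158 112 116 116
 118 110 216 247 247 245 239 234 229 221 210 192 168 140 130 129 128 130
 129 131 128]
260 [144 145 148 138 132 132 132 131 133 131 131 130 131 131 131 130 129 131
 131 132 129 133 229 243 242 242 243 242 242 242 242 243 244 238 181 122
 114 115 115 111 174 243 247 244 239 234 229 221 209 189 165 133 128 129
 131 131 129]
```

View pics/w7z.png

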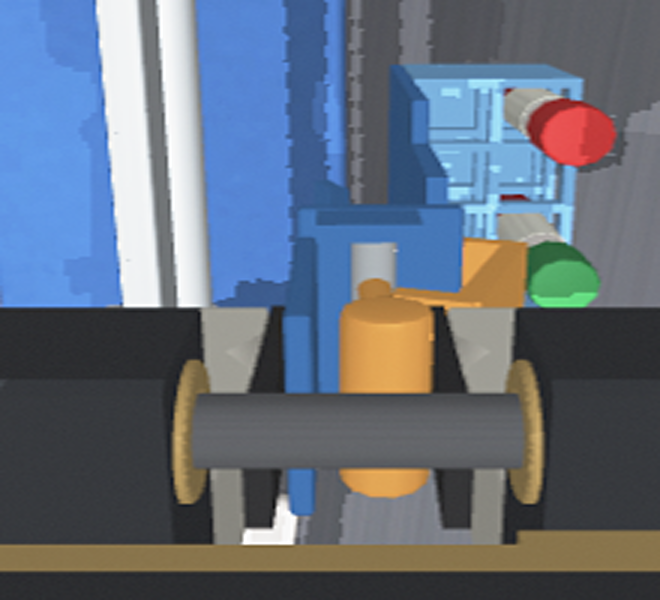

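```bash
python3 - <<'E'
from h import *
c=cam('wrist')
p,A,s=tool()
for h in (.2,.205,.21):
  L=np.array([onplane(c,(u,r),h)[:2] for u,r in [(227.6,100),(230.6,140),(233.7,180),(236.6,220),(239.6,260)]])
  Q=np.array([onplane(c,(u,r),h)[:2] for u,r in [(242.5,100),(245,140),(247.1,180),(249.7,220),(252,260)]])
  m=(L+Q)/2; k=np.polyfit(m[:,1],m[:,0],1); print(h,'width',np.linalg.norm(L-Q,axis=1),'yaw',-np.arctan(k[0]),'x at y=-.1683',np.polyval(k,-.1683))
print('jaw yaw',np.arctan2(-A[1,2],-A[0,2]))
# rack crown lines: yaw of fixed plate
E
```

```text
0.2 width [0.0101 0.0101 0.0097 0.0098 0.0096] yaw 0.09943783901918138 x at y=-.1683 0.6232311827548331
0.205 width [0.0099 0.0099 0.0095 0.0096 0.0094] yaw 0.09943783901918468 x at y=-.1683 0.6220896549900935
0.21 width [0.0097 0.0097 0.0093 0.0094 0.0092] yaw 0.0994378390191824 x at y=-.1683 0.6209481272253539
jaw yaw 0.09520758556323167
```

```bash
python3 - <<'E'
from h import *
c=cam('wrist'); p,A,s=tool()
for nm,u,v,z in [('box front far corner',200+583/3,150+78/2.4,.1796),('box back-left top',200+416/3,150+78/2.4,.1796),('crown left',200+300/3,150+208/2.4,.2716),('crown right',200+462/3,150+208/2.4,.2716),('plate top outer',200+286/3,150+420/2.4,.3176),('plate outer near',200+290/3,150+510/2.4,.3176)]:
    q=onplane(c,(u,v),z); print(nm,A.T@(q-p)*1000)
E
```

```text
box front far corner [120.5098  43.637   59.406 ]
box back-left top [120.5158  43.6308  15.7483]
crown left [ 28.5192  25.2882 -10.069 ]
crown right [28.5152 25.2874 19.0787]
plate top outer [-17.4811  -1.4439 -10.0992]
plate outer near [-17.4813 -20.2599  -9.8578]
```

Emit:
jog_arm:
  motion:
    - {"dx": 0,"dy": 0,"dz": -0.004,"twist": 0}
    - {"dx": 0,"dy": 0,"dz": -0.012,"twist": 0}
    - {"dx": 0,"dy": 0,"dz": -0.022,"twist": 0}
    - {"dx": 0,"dy": 0,"dz": -0.032,"twist": 0}
    - {"dx": 0,"dy": 0,"dz": -0.042,"twist": 0}
    - {"dx": 0,"dy": 0,"dz": -0.052,"twist": 0}
    - {"dx": 0,"dy": 0,"dz": -0.058,"twist": 0}
    - {"dx": 0,"dy": 0,"dz": -0.061,"twist": 0}
    - {"dx": 0,"dy": 0,"dz": -0.061,"twist": 0}
    - {"dx": 0,"dy": 0,"dz": -0.061,"twist": 0}
    - {"dx": 0,"dy": 0,"dz": -0.061,"twist": 0}
    - {"dx": 0,"dy": 0,"dz": -0.061,"twist": 0}

```text
t: 10.98
eef_pos: [0.6275, -0.1682, 0.3004]
ee_rot: [3.069, 1.57, 0.022]
force: [0.3, 0.8, -3.2]
width: 0.0219
```

```bash
python3 - <<'E'
from h import *
plan([0.628,-.1677,0.30],[np.cos(.097),np.sin(.097),0])
I=arm.grab_frame('wrist')[:,:,::-1]
cv2.imwrite('pics/w8.png',cv2.resize(I[30:400,180:420],None,fx=2.4,fy=1.6,interpolation=cv2.INTER_CUBIC))
c=cam('wrist'); g=cv2.cvtColor(I,cv2.COLOR_BGR2GRAY).astype(int)
for r in (120,180,220): print(r,g[r,285:335])
E
```

```text
pos [ 0.6275 -0.1682  0.3004] tool axes
 [[ 0.0004  0.0941 -0.9956]
 [ 0.     -0.9956 -0.0941]
 [-1.      0.     -0.0004]] 
shift [ 0.0004 -0.0004 -0.0006] twist options [np.float64(179.8444479159623), np.float64(-0.15555208403770202)] q6 0.05640123194334279 force [ 0.2801  0.8303 -3.1672] w 0.02185731813796223 t 10.9833
120 [124 125 126 123 123 124 125 126 128 128 127 127 126 126 125 125 126 127
 127 127 128 126 127 126 127 127 126 127 190 223 230 235 240 244 233 234
 244 245 244 244 244 244 244 244 245 245 245 244 230 166]
180 [133 132 132 131 130 129 129 130 131 131 132 131 131 131 130 129 130 127
 130 129 128 128 128 128 130 131 129 130 138 148 159 167 174 180 160 163
 185 190 191 192 195 196 195 194 197 197 201 194 139  89]
220 [131 131 132 132 134 134 135 135 135 135 133 132 133 132 131 132 132 131
 133 132 132 133 132 131 130 130 131 131 128 142 156 164 171 180 156 165
 186 189 191 192 193 194 193 192 194 196 199 192 128  70]
```

View pics/w8.png

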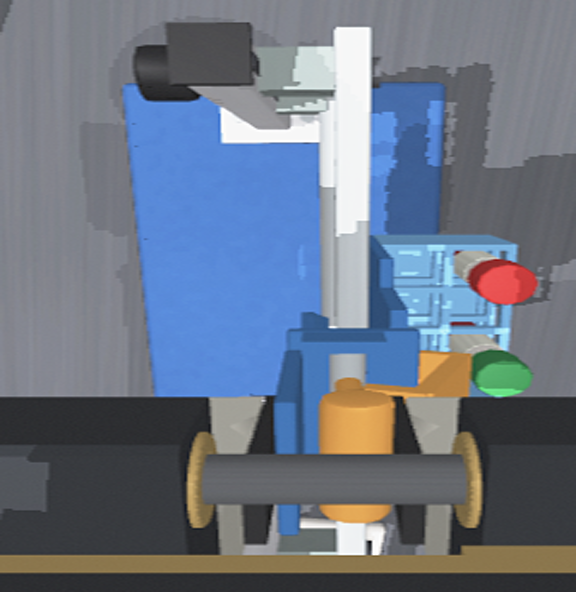

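```bash
python3 - <<'E'
from h import *
c=cam('wrist'); p,A,s=tool()
for r in (120,180,220):
  for u in (319.7,333.0): 
    q=onplane(c,(u,r),.205); print(r,A.T@(q-p)*1000)
E
```

```text
120 [95.4099 88.5804  0.7654]
120 [95.4051 88.5828  9.7665]
180 [95.41   48.3408  0.8024]
180 [95.405  48.3422 10.2386]
220 [95.4101 19.2809  0.829 ]
220 [95.405  19.2815 10.5796]
```

Emit:
jog_arm:
  motion:
    - {"dx": 0.003,"dy": 0,"dz": 0,"twist": 0}
    - {"dx": 0.007,"dy": 0,"dz": 0,"twist": 0}
    - {"dx": 0.011,"dy": 0,"dz": 0,"twist": 0}
    - {"dx": 0.015,"dy": 0,"dz": 0,"twist": 0}
    - {"dx": 0.019,"dy": 0,"dz": 0,"twist": 0}
    - {"dx": 0.023,"dy": 0,"dz": 0,"twist": 0}
    - {"dx": 0.027,"dy": 0,"dz": 0,"twist": 0}
    - {"dx": 0.031,"dy": 0,"dz": 0,"twist": 0}
    - {"dx": 0.034,"dy": 0,"dz": 0,"twist": 0}
    - {"dx": 0.034,"dy": 0,"dz": 0,"twist": 0}
    - {"dx": 0.034,"dy": 0,"dz": 0,"twist": 0}

```text
t: 11.95
eef_pos: [0.6277, -0.1681, 0.2659]
ee_rot: [0.093, 1.57, -2.954]
force: [-0.4, -0.7, -1.7]
width: 0.0216
```

```bash
python3 - <<'E'
from h import *
I=arm.grab_frame('wrist')[:,:,::-1]
cv2.imwrite('pics/w9.png',cv2.resize(I[30:400,180:420],None,fx=2.4,fy=1.6,interpolation=cv2.INTER_CUBIC))
E
```

```text
(no output)
```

View pics/w9.png

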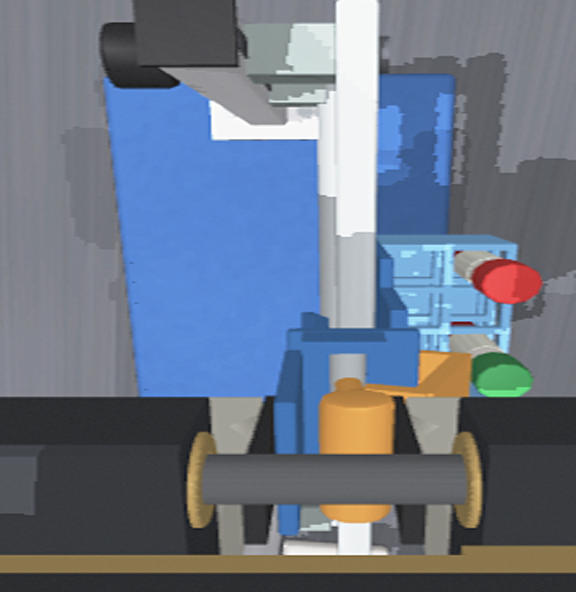

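Emit:
jog_arm:
  motion:
    - {"dx": 0.002,"dy": 0,"dz": 0,"twist": 0}
    - {"dx": 0.004,"dy": 0,"dz": 0,"twist": 0}
    - {"dx": 0.006,"dy": 0,"dz": 0,"twist": 0}
    - {"dx": 0.008,"dy": 0,"dz": 0,"twist": 0}
    - {"dx": 0.008,"dy": 0,"dz": 0,"twist": 0}
    - {"dx": 0.008,"dy": 0,"dz": 0,"twist": 0}

```text
t: 12.5
eef_pos: [0.6277, -0.1681, 0.2578]
ee_rot: [0.034, 1.57, -3.013]
force: [0.2, -0.2, -2.5]
width: 0.0215
```

Emit:
jog_arm:
  motion:
    - {"dx": 0.002,"dy": 0,"dz": 0,"twist": 0}
    - {"dx": 0.004,"dy": 0,"dz": 0,"twist": 0}
    - {"dx": 0.006,"dy": 0,"dz": 0,"twist": 0}
    - {"dx": 0.008,"dy": 0,"dz": 0,"twist": 0}
    - {"dx": 0.008,"dy": 0,"dz": 0,"twist": 0}
    - {"dx": 0.008,"dy": 0,"dz": 0,"twist": 0}

```text
t: 13.0
eef_pos: [0.6277, -0.1681, 0.2498]
ee_rot: [-0.044, 1.57, -3.091]
force: [0.6, -0.0, -3.7]
width: 0.0214
```

Emit:
jog_arm:
  motion:
    - {"dx": 0.001,"dy": 0,"dz": 0,"twist": 0}
    - {"dx": 0.002,"dy": 0,"dz": 0,"twist": 0}
    - {"dx": 0.003,"dy": 0,"dz": 0,"twist": 0}
    - {"dx": 0.004,"dy": 0,"dz": 0,"twist": 0}
    - {"dx": 0.005,"dy": 0,"dz": 0,"twist": 0}
    - {"dx": 0.006,"dy": 0,"dz": 0,"twist": 0}
    - {"dx": 0.006,"dy": 0,"dz": 0,"twist": 0}

```text
t: 13.58
eef_pos: [0.6276, -0.1681, 0.2437]
ee_rot: [-0.289, 1.57, 2.947]
force: [0.5, -0.2, -2.7]
width: 0.0218
```

Emit:
jog_arm:
  motion:
    - {"dx": 0.001,"dy": 0,"dz": 0,"twist": 0}
    - {"dx": 0.002,"dy": 0,"dz": 0,"twist": 0}
    - {"dx": 0.003,"dy": 0,"dz": 0,"twist": 0}
    - {"dx": 0.003,"dy": 0,"dz": 0,"twist": 0}
    - {"dx": 0.003,"dy": 0,"dz": 0,"twist": 0}

```text
t: 14.0
eef_pos: [0.6277, -0.1681, 0.2409]
ee_rot: [0.166, 1.571, -2.881]
force: [-0.1, -0.2, -2.7]
width: 0.0216
```

Emit:
jog_arm:
  motion:
    - {"dx": 0.001,"dy": 0,"dz": 0,"twist": 0}
    - {"dx": 0.001,"dy": 0,"dz": 0,"twist": 0}
    - {"dx": 0.002,"dy": 0,"dz": 0,"twist": 0}
    - {"dx": 0.002,"dy": 0,"dz": 0,"twist": 0}
    - {"dx": 0.002,"dy": 0,"dz": 0,"twist": 0}

```text
t: 14.42
eef_pos: [0.6278, -0.1681, 0.2391]
ee_rot: [2.541, 1.571, -0.506]
force: [0.1, 0.2, -2.1]
width: 0.0215
```

Emit:
jog_arm:
  motion:
    - {"dx": 0.0005,"dy": 0,"dz": 0,"twist": 0}
    - {"dx": 0.001,"dy": 0,"dz": 0,"twist": 0}
    - {"dx": 0.001,"dy": 0,"dz": 0,"twist": 0}
    - {"dx": 0.001,"dy": 0,"dz": 0,"twist": 0}

```text
t: 14.75
eef_pos: [0.6281, -0.1681, 0.2388]
ee_rot: [2.795, 1.57, -0.252]
force: [-0.8, 0.7, 3.0]
width: 0.0213
```

Emit:
jog_arm:
  motion:
    - {"dx": 0,"dy": 0,"dz": 0,"twist": 0}
    - {"dx": 0,"dy": 0,"dz": 0,"twist": 0}
    - {"dx": 0,"dy": 0,"dz": 0,"twist": 0}
    - {"dx": 0,"dy": 0,"dz": 0,"twist": 0}

```text
t: 15.08
eef_pos: [0.6282, -0.1682, 0.2388]
ee_rot: [2.803, 1.569, -0.244]
force: [0.2, 1.2, 5.4]
width: 0.0211
```

```bash
python3 - <<'E'
from h import *
I=arm.grab_frame('wrist')[:,:,::-1]
cv2.imwrite('pics/w10.png',cv2.resize(I[30:400,180:420],None,fx=2.4,fy=1.6,interpolation=cv2.INTER_CUBIC))
cv2.imwrite('pics/s10.png',cv2.resize(arm.grab_frame('scene')[120:320,160:360,::-1],None,fx=3,fy=3))
print(arm.get_state()['force'])
E
```

```text
[-1.4504  1.2682  6.2636]
```

View pics/w10.png

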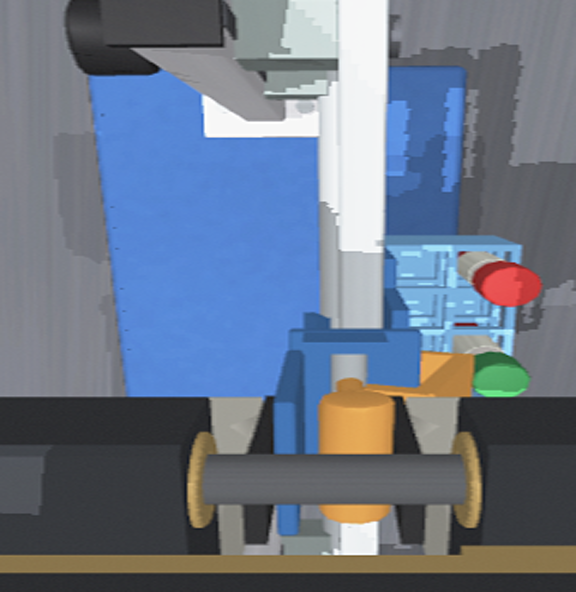

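View pics/s10.png

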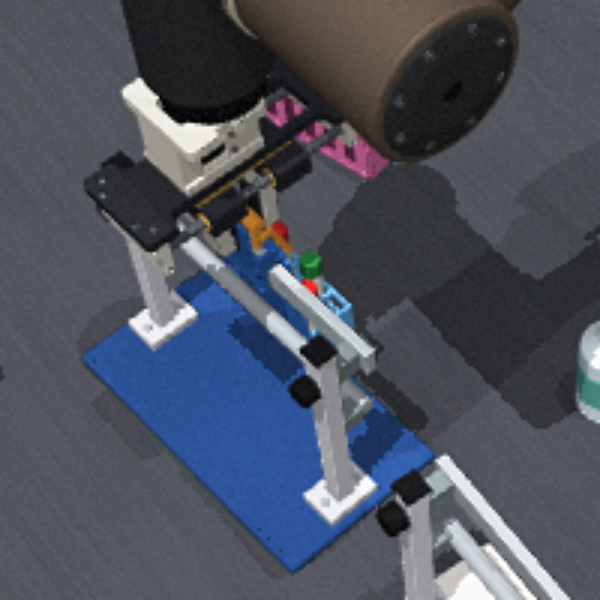

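Emit:
jog_arm:
  motion:
    - {"dx": -0.0005,"dy": 0,"dz": 0,"twist": 0}
    - {"dx": -0.0005,"dy": 0,"dz": 0,"twist": 0}
    - {"dx": -0.0005,"dy": 0,"dz": 0,"twist": 0}
    - {"dx": -0.0005,"dy": 0,"dz": 0,"twist": 0}

```text
t: 15.52
eef_pos: [0.6281, -0.1682, 0.2388]
ee_rot: [2.809, 1.57, -0.238]
force: [0.3, 1.2, 4.5]
width: 0.0216
```

Emit:
jog_arm:
  motion:
    - {"dx": 0,"dy": 0,"dz": 0,"twist": 0}
    - {"dx": 0,"dy": 0,"dz": 0,"twist": 0}
    - {"dx": 0,"dy": 0,"dz": 0,"twist": 0}
    - {"dx": 0,"dy": 0,"dz": 0,"twist": 0}
    - {"dx": 0,"dy": 0,"dz": 0,"twist": 0}
  gripper: 0.03

```text
t: 15.93
eef_pos: [0.6273, -0.168, 0.2377]
ee_rot: [-0.283, 1.569, 2.953]
force: [-0.2, -1.1, -2.7]
width: 0.0302
```

Emit:
jog_arm:
  motion:
    - {"dx": 0,"dy": 0,"dz": 0,"twist": 0}
    - {"dx": 0,"dy": 0,"dz": 0,"twist": 0}
    - {"dx": 0,"dy": 0,"dz": 0,"twist": 0}
    - {"dx": 0,"dy": 0,"dz": 0,"twist": 0}
    - {"dx": 0,"dy": 0,"dz": 0,"twist": 0}
    - {"dx": 0,"dy": 0,"dz": 0,"twist": 0}
    - {"dx": 0,"dy": 0,"dz": 0,"twist": 0}
    - {"dx": 0,"dy": 0,"dz": 0,"twist": 0}
    - {"dx": 0,"dy": 0,"dz": 0,"twist": 0}
    - {"dx": 0,"dy": 0,"dz": 0,"twist": 0}
  gripper: 0.07

```text
t: 16.77
eef_pos: [0.6278, -0.1681, 0.2385]
ee_rot: [2.778, 1.571, -0.269]
force: [-0.3, -0.9, 0.2]
width: 0.0699
```

```bash
python3 - <<'E'
from h import *
I=arm.grab_frame('wrist')[:,:,::-1]
cv2.imwrite('pics/w11.png',cv2.resize(I[30:400,180:420],None,fx=2.4,fy=1.6,interpolation=cv2.INTER_CUBIC))
print(arm.get_state()['force'])
E
```

```text
[0.2735 0.4652 0.0333]
```

View pics/w11.png

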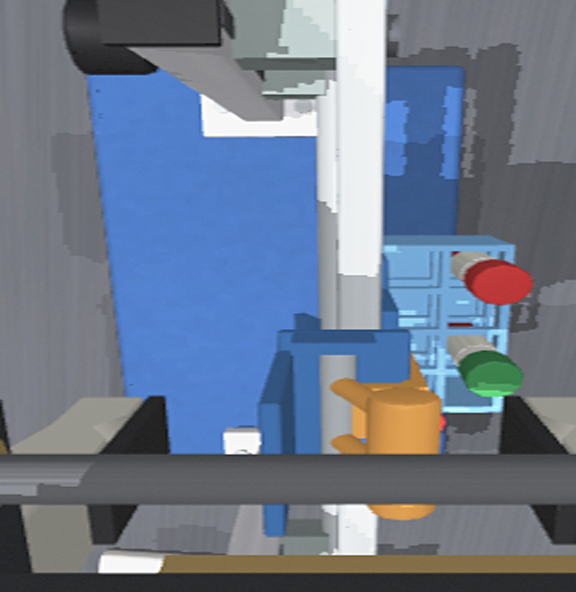

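Emit:
jog_arm:
  motion:
    - {"dx": -0.004,"dy": 0,"dz": 0,"twist": 0}
    - {"dx": -0.012,"dy": 0,"dz": 0,"twist": 0}
    - {"dx": -0.025,"dy": 0,"dz": 0,"twist": 0}
    - {"dx": -0.045,"dy": 0,"dz": 0,"twist": 0}
    - {"dx": -0.07,"dy": 0,"dz": 0,"twist": 0}
    - {"dx": -0.1,"dy": 0,"dz": 0,"twist": 0}
    - {"dx": -0.13,"dy": 0,"dz": 0,"twist": 0}
    - {"dx": -0.13,"dy": -0.04,"dz": 0.03,"twist": 0}
    - {"dx": -0.13,"dy": -0.08,"dz": 0.06,"twist": 0}
    - {"dx": -0.13,"dy": -0.11,"dz": 0.09,"twist": 0}
    - {"dx": -0.13,"dy": -0.14,"dz": 0.12,"twist": 0}
    - {"dx": -0.13,"dy": -0.17,"dz": 0.14,"twist": 0}
    - {"dx": -0.13,"dy": -0.17,"dz": 0.14,"twist": 0}
    - {"dx": -0.13,"dy": -0.17,"dz": 0.14,"twist": 0}
    - {"dx": -0.13,"dy": -0.17,"dz": 0.14,"twist": 0}
    - {"dx": -0.13,"dy": -0.17,"dz": 0.14,"twist": 0}

```text
t: 18.15
eef_pos: [0.4728, -0.0122, 0.3692]
ee_rot: [-3.085, 1.57, 0.152]
force: [0.0, -0.1, 0.0]
width: 0.0698
```

```bash
python3 - <<'E'
from h import *
print(arm.get_state()['eef_pos'])
I=arm.grab_frame('wrist')[:,:,::-1]; cv2.imwrite('pics/w12.png',I)
S=arm.grab_frame('scene')[:,:,::-1]; T=arm.grab_frame('top')[:,:,::-1]
cv2.imwrite('pics/s12r.png',S);cv2.imwrite('pics/t12r.png',T)
a=cv2.resize(S[150:310,180:330],None,fx=3.6,fy=3.6,interpolation=cv2.INTER_CUBIC)
cv2.imwrite('pics/s12.png',a)
cv2.imwrite('pics/t12.png',cv2.resize(T[180:262,320:460],None,fx=5.6,fy=5.6,interpolation=cv2.INTER_CUBIC))
E
```

```text
[ 0.4728 -0.0122  0.3692]
```

View pics/s12.png

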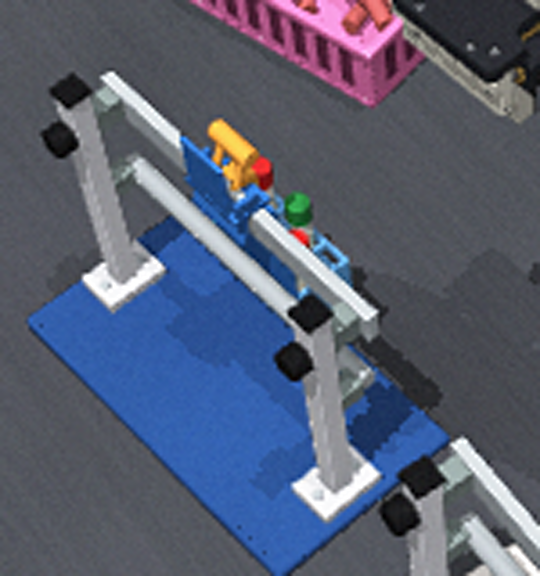

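View pics/t12.png

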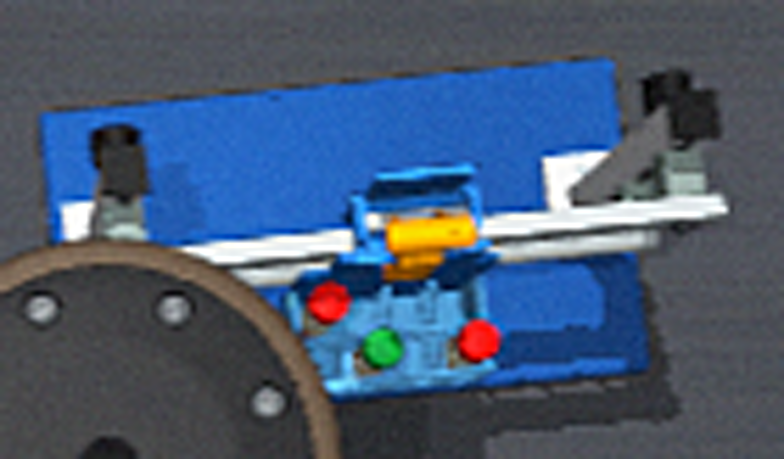

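View pics/t12r.png

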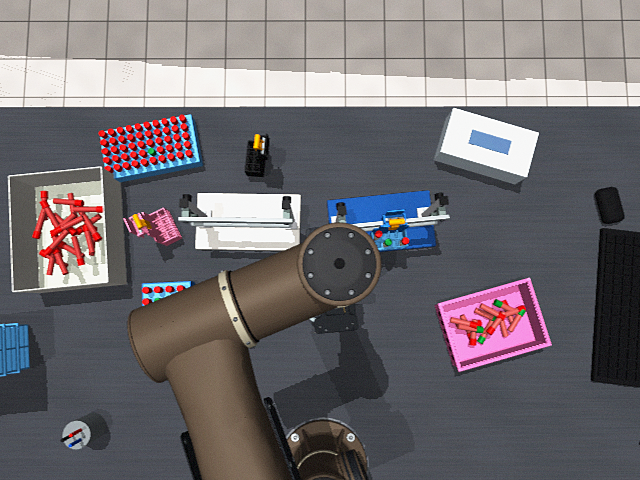

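```bash
python3 - <<'E'
from h import *
ct=cam('top');o=np.array([.6213,-.1683]);xd=np.array([np.cos(.0965),np.sin(.0965)]);yd=np.array([-xd[1],xd[0]])
t=lambda x,y:((x+.5)/5.6-.5+320,(y+.5)/5.6-.5+180)
for n,x,y,z in [('bar',432,234,.247),('barL',389,237,.247),('barR',475,231,.247),('plate',373,176,.256),('plate',472,167,.256)]:
    d=onplane(ct,t(x,y),z)[:2]-o; print(n,d@xd,d@yd)
E
python3 -c "
from station import arm
print(arm.get_state()['qd'],arm.job_done())"
```

```text
bar -0.0070903191442464346 -0.0012577970060566508
barL -0.006623549661797303 0.016439281606177185
barR -0.007557168833839815 -0.018957916588607855
plate 0.01766106440950832 0.02159606565164067
plate 0.017458577354541222 -0.019014626947915832
the job is handed in; nothing more can be done
[-0.00279913  0.00331427 -0.00275746 -0.0014152   0.00074905 -0.0043238 ] None
```

The rack now hangs on the blue-foot sorting rail with its keeper shut, and I handed the job in at about 18.3 s. `job_done` reports no verdict, so the outcome rests on my own checks below.

**What I did**
- **Pinch:** I closed on the hanger from above at no more than 14 N. The opening stopped at 21.9 mm, which is the keeper's stop, and net side forces in my readings stayed below 5 N.
- **Lift and carry:** the rack came off the intake rail cleanly, with about 3 N of weight on the wrist. I drew it back towards the robot and carried it across in front of the stands.
- **Set down:** I lowered it slowly by feel. Contact came at a rail height of about 205 mm, matching the height estimated from the cameras. The highest wrist reading while pressing down was 6.3 N, so roughly 9 N on the rail.
- **Release:** I eased off, opened the fingers and moved the arm clear.

**Last checks**
- **Keeper and seat:** the thumb bar is about 25 mm from the fixed grip's outer face (26 mm when shut), so the keeper is closed. The grip positions put the rack within about 2 mm of the rail's mid-plane and 1–2 mm of its middle.
- **Tubes and surroundings:** all three tubes are in their wells and the intake rail is empty. The pink basket had not moved. In the last top view the arm covered part of the bench, so I could not recheck the bottle; nothing came near it.
- **Wrist force:** close to zero after release.

**Disagreements**
- **Rail height:** two-camera triangulation read 5 mm low on the known intake rail, so I added 5 mm to the sorting rail's height. The contact height agreed.
- **Rail position:** the top and wrist cameras differed by about 0.8 mm on where the sorting rail is.

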